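# Change the softener cartridge by the tea tray

### The job

Change the cartridge of the little water softener on the dresser: first turn its black lever fully shut. Then stand every cup from the steel drip plate upright on the white kettle tray, stand the heavier (fresh) of the two look-alike cartridges upright and fully down in the round grey housing, and drop the lighter (spent) one in the cardboard box; when all that is done, turn the water fully on again. Leave the mug, sugar jar, aluminium caddy and teaspoon where they are.

Things in the scene. Friction and masses are not known exactly. Their poses are not given: they have to be found in the camera images.
- station: the fixed water softener. Origin at dresser height, x away from the robot (at yaw 0), z up. Steel drip plate, 4 mm high: x -120..0, y -110..210 mm. White block, 55 mm high: x 20..100, y -175..135 mm; on it the valve (pivot x 60, y -150), a copper pipe along y (top at 75 mm) and the round grey housing (x 60, y 80; outer diameter 74, rim 97 mm above the dresser)
- lever (a joint): angle of the lever about its vertical pivot, rad: 0 = shut, at its stop (lever across the pipe, pointing along the station's -x); 1.571 = fully open, at its other stop (lever in line with the pipe, pointing along the station's -y, away from the housing). Opens anticlockwise seen from above. It stays where it is left; friction 0.12 N m
- lever_pivot (a point): on the lever's vertical axis, at the lever's mid height, 97 mm above the dresser
- lever_grip (a point): middle of the lever's black sleeve, 65 mm out from the pivot. The sleeve is a bar 55 mm long (30 to 85 mm from the pivot), 14 mm wide, 20 mm tall; its top is 107 mm above the dresser. Its x axis points from tip to pivot, y across the sleeve, z up
- well (a point): centre of the inner floor of the cartridge housing: a 60 mm bore, 37 mm deep, open at the top; axes as the station's. A seated cartridge stands upright on this floor
- tray: white plastic kettle tray, fixed, 160 (x) by 220 (y) mm, 4 mm wall, rim 12 mm high, floor 4 mm thick. Origin: centre of its underside
- bin: open cardboard box for spent cartridges, fixed, 130 by 130 mm, 50 mm high, 4 mm wall and floor. Origin: centre of its underside
- cup_1: cream ceramic cup without handle, open at the top: a low, nearly straight round beaker, 60 mm across the rim and 58 mm at the foot, 55 mm tall, 4 mm wall, 10 mm thick bottom, about 160 g. Origin: centre of its underside, z up. One to three cups are present (None when absent); they start upright on the drip plate
- cup_2: cream ceramic cup without handle, open at the top: a low, nearly straight round beaker, 60 mm across the rim and 58 mm at the foot, 55 mm tall, 4 mm wall, 10 mm thick bottom, about 160 g. Origin: centre of its underside, z up. One to three cups are present (None when absent); they start upright on the drip plate
- cup_3: cream ceramic cup without handle, open at the top: a low, nearly straight round beaker, 60 mm across the rim and 58 mm at the foot, 55 mm tall, 4 mm wall, 10 mm thick bottom, about 160 g. Origin: centre of its underside, z up. One to three cups are present (None when absent); they start upright on the drip plate
- cartridge_1: closed white plastic cylinder with two grey bands, 50 mm diameter, 100 mm tall, standing upright. Origin: centre of its underside, z up. Two of the three named cartridges are present (None when absent); all look alike, 0.13 to 0.5 kg; the fresh one is at least 90 g heavier than the spent one. Names tell nothing of which is heavier
- cartridge_2: closed white plastic cylinder with two grey bands, 50 mm diameter, 100 mm tall, standing upright. Origin: centre of its underside, z up. Two of the three named cartridges are present (None when absent); all look alike, 0.13 to 0.5 kg; the fresh one is at least 90 g heavier than the spent one. Names tell nothing of which is heavier
- cartridge_3: closed white plastic cylinder with two grey bands, 50 mm diameter, 100 mm tall, standing upright. Origin: centre of its underside, z up. Two of the three named cartridges are present (None when absent); all look alike, 0.13 to 0.5 kg; the fresh one is at least 90 g heavier than the spent one. Names tell nothing of which is heavier
- sugar_jar: bystander: glass jar with red twist cap, 72 mm diameter, 95 mm tall. Origin: centre of its underside
- caddy: bystander: aluminium caddy with a lid, 74 by 94 mm, 96 mm tall. Origin: centre of its underside
- mug: bystander: cream mug with a handle at its +y, 82 mm diameter, 92 mm tall. Origin: centre of its underside
- teaspoon: bystander: steel teaspoon, 140 mm long, lying along its x
Things that resemble listed ones, but are neither listed nor needed, are in the scene too. There is more than one size of the bin; the job needs the middle-sized.

How it is judged:
By the outcome, as a careful person would: the job done as asked, in the order asked, and still so for the second after the job is handed in, with the robot touching nothing.
Of cup_1, cup_2, cup_3 only 1 to 3 are there at a start; the rules pass over those that are not, and their reading is None.
Of cartridge_1, cartridge_2, cartridge_3 only 2 to 2 are there at a start; the rules pass over those that are not, and their reading is None.
At some moment in a run one of cup_1, cup_2, cup_3 may be knocked a few centimetres aside while the robot is not near it.
It also fails if it takes over 210 s, if anything falls off the work surface, if the arm or the gripper's body presses on something with over 40 N, if the wrist force passes 120 N, or if a joint passes its speed limit or range.

### The arm

A 7-joint arm with a two-finger parallel gripper is mounted at the origin on the work surface. World frame = base frame: x ahead of the robot, y to its left, z up, the work surface at z = 0. Lengths are in m, angles in rad, forces in N, time in s.
With the tool pointing down it reaches from about 0.4 to 0.875 m from the base axis. Payload 6.5 kg.
Tool frame: the origin (TCP) lies at the very end of the fingers, on their centre line; the grasp point (between the pads) lies 19 mm behind it; z points along the fingers, x is the direction in which the jaws open and shut, and the axes are right-handed (so a half turn about z gives the same grasp; the last joint's range is limited). The gripper opens to 85 mm and grips with 20 to 120 N. Pads are 22 mm wide; open, the fingers measure 114 mm over their backs; the gripper's body (76 mm by 85 mm) begins 54 mm behind the grasp point. The pads swing forward as they close: fully open they stand 13 mm farther back than shut.
Start: joints at [-1.324, 0.536, -0.004, 1.538, 0.003, 1.067, -0.071], TCP at [0.2, 0.618, 0.231] pointing down, gripper open.
Joint ranges: [-2.7, 2.7], [-0.37, 2.16], [-1.27, 1.26], [0.24, 2.4], [-1.31, 4.45], [0.19, 1.91], [-2.76, 2.76]. Speed limits (rad/s): [2.39, 2.39, 3.14, 3.14, 3.14, 3.14, 3.14].

### API

Orientations are given as a unit quaternion [w, x, y, z].
In Python, from station import robot, snapshot gives the robot as it stands.
- The arm moves only by the tool drive_tool, never from a script. Its argument "plan" is a list of rows, each a list of 3 entries, a list of its own where there are three numbers: the shift along the tool's x, y, z in m, then the turn, a rotation vector about the tool's x, y, z in degrees, then the gripper's target within -1 to 1 (fully open at 1, half-way at 0, shut at -1). A call has 1 to 5 rows; each row shifts and turns the commanded pose from where the row before left it, along the tool's axes as they then stand; what a row does not reach is not made up. A row lasts 1/10 s, in which the tool goes at most 50 mm and 8.59 degrees, less where a joint would pass 70% of its speed; a pose out of reach is approached as far as the arm can. A call with a gripper value outside its range is refused whole. The fingers move at their own pace and stop on an object; "newtons" is the grip in N (left out, the last holds). Time passes only in rows, so rows that do not move let the fingers close. It gives the time, the measured TCP pose, the force and the opening at its end, in the units of the state.
- robot.observe(): the state, without advancing time (a new reading comes with each control period).
- snapshot(name): name is "side" or "top" or "wrist"; returns a dict with "pixels" (384x512x3 uint8, red, green, blue), "fx", "fy", "cx", "cy" (pixels), "R" (3x3) and "t" (3): a world point X has camera coordinates R X + t. Camera axes: x right, y down, z forward; pixel columns grow to the right and rows downward; lengths in m; the calibration is good to about 2 mm. A picture is of the moment at which its call begins. There is no depth.
- robot.sign_off(): hands the job in, once; it reports no verdict.
The state is a dict: "clock": time; "joints": joint angles; "dq": joint speeds; "joint_torque": joint torques, N m; "tcp_pos": TCP position; "tool_rot": TCP orientation; "wrist_force": force on the tool from outside, world axes, zero at the start; "torque": the same for the moment, N m; "width": finger opening in m.
Only numpy, scipy, OpenCV 4.12 (cv2) and the standard library are available. Lean on these libraries where they do the work, as an engineer would, in place of code of your own. Each camera call takes 0.05 s, during which the arm holds its last target. There are 200 camera calls.

## Working session

There is one attempt and no reset: what is moved stays moved. The work goes in short steps, Python scripts to look and compute and a tool call to move; the robot and the scene stay as the last step left them, time stands still between calls to the robot, and variables do not carry over. Pictures are saved under pics/ and viewed, about 12 in all and at most 16, crops included, and the job is handed in when it is done.

Besides the shell and the picture viewer there is one more tool, called as name([rows], argument=value, ...), one row to a line, values as JSON. drive_tool: Moves the arm, as the interface text tells. Its arguments: {"type":"object","properties":{"plan":{"type":"array","items":{"type":"array"}},"newtons":{"type":"number"}},"required":["plan"]}

```bash
ls; mkdir -p pics; cat > h.py <<'E'
import numpy as np, cv2
from station import robot, snapshot
from scipy.spatial.transform import Rotation as Ro
def save(s,n): cv2.imwrite('pics/'+n+'.png', s['pixels'][:,:,::-1])
def ray(s,u,v,z):
    R=np.array(s['R']);t=np.array(s['t']);c=-R.T@t
    d=R.T@np.array([(u-s['cx'])/s['fx'],(v-s['cy'])/s['fy'],1]); return c+d*(z-c[2])/d[2]
def proj(s,X):
    p=np.array(s['R'])@np.array(X)+np.array(s['t']); return np.array([s['fx']*p[0]/p[2]+s['cx'],s['fy']*p[1]/p[2]+s['cy']])
E
python3 - <<'E'
from h import *
import pickle
o=robot.observe(); print(o)
S={}
for n in('top','side','wrist'):
    s=snapshot(n); S[n]=s; save(s,n+'0'); print(n,s['fx'],s['cx'],s['cy'],np.round(-np.array(s['R']).T@s['t'],3),np.round(s['R'],3).tolist())
pickle.dump(S,open('S0.pkl','wb'))
cv2.imwrite('pics/topside.png',cv2.resize(np.vstack([S['top']['pixels'],S['side']['pixels']])[:,:,::-1],None,fx=.78,fy=.78))
E
```

```text
pics
{'clock': 0.0, 'joints': array([-1.32423986,  0.53719189, -0.00441804,  1.53891716,  0.00260818,
        1.06733111, -0.07116179]), 'dq': array([ 0.00114495, -0.0008638 , -0.0024223 ,  0.00137849,  0.00034699,
       -0.00043118, -0.00025373]), 'joint_torque': array([-3.93713763e-04, -5.83427167e+01,  1.04889102e+00, -2.59104627e+01,
        1.24377481e-02,  9.40417231e-03, -1.37603413e-05]), 'tcp_pos': array([0.19982186, 0.61781881, 0.23037948]), 'tool_rot': array([ 6.01606763e-04,  8.08575787e-01,  5.88391322e-01, -6.97309111e-04]), 'wrist_force': array([ 0.77467247, -0.04245436,  0.55686093]), 'torque': array([-0.05225362, -0.00081402, -0.04524116]), 'width': 0.08546806779742072}
top 435.7014600170086 251.37125225027665 191.94494214199472 [ 0.344 -0.036  1.47 ] [[0.001, -1.0, -0.004], [-0.992, -0.001, -0.127], [0.127, 0.005, -0.992]]
side 498.80089787176587 264.1467862869357 187.27789414499935 [ 0.168 -0.828  1.094] [[0.902, -0.432, -0.018], [-0.339, -0.681, -0.649], [0.268, 0.592, -0.76]]
wrist 277.1124679988792 256.7395168746678 196.29214123778524 [0.127 0.642 0.373] [[0.308, 0.952, -0.002], [0.907, -0.293, 0.302], [0.287, -0.095, -0.953]]
```

```bash
python3 - <<'E'
import cv2
a=cv2.imread('pics/top0.png');cv2.imwrite('pics/topbig.png',cv2.resize(a,(780,585),interpolation=cv2.INTER_CUBIC))
a=cv2.imread('pics/side0.png');cv2.imwrite('pics/sidebig.png',cv2.resize(a,(780,585),interpolation=cv2.INTER_CUBIC))
E
```

```text
(no output)
```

View pics/topbig.png

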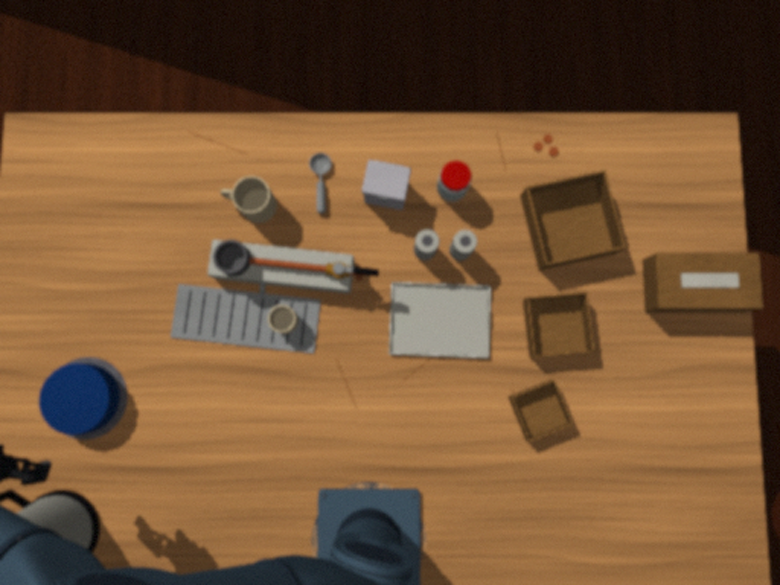

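View pics/sidebig.png

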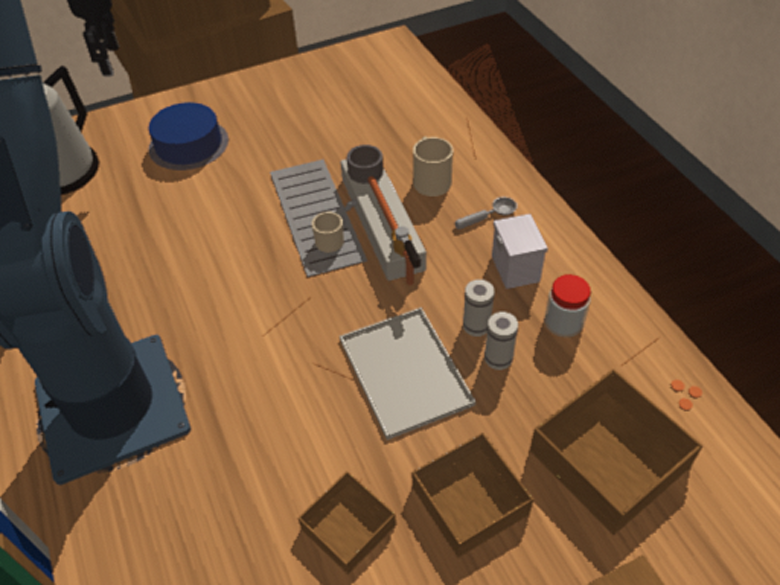

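The top view shows one cup on the drip plate (282,318). The lever lies along the pipe (365,271), so it is nearly open. The two cartridges are at (427,240) and (464,243), the tray at (440,321), and the middle box at (560,328). The side view agrees and shows no second cup.

```bash
cat > meas.py <<'E'
from h import *
import pickle
S=pickle.load(open('S0.pkl','rb'))
kt=512/780
pts={'cup rim':((282,317),(327,222),.059),'cart A':((427,239),(480,290),.1),'cart B':((464,241),(503,323),.1),
'well rim':((231,256),(365,160),.097),'lever tip':((378,272),(416,263),.107),'lever pivot':((338,269),(402,233),.1),
'tray c1':((391,285),(342,341),.012),'tray c2':((491,285),(420,311),.012),'tray c3':((490,358),(473,400),.012),'tray c4':((390,356),(391,438),.012),
'bin c1':((526,299),(413,478),.05),'bin c2':((585,294),(481,436),.05),'bin c3':((594,353),(530,497),.05),'bin c4':((532,358),(461,550),.05),
'plate a':((180,287),(272,170),.004),'plate b':((321,301),(330,163),.004),'plate c':((316,352),(361,263),.004),'plate d':((173,338),(307,273),.004)}
for n,(a,b,z) in pts.items():
    print(n,ray(S['top'],a[0]*kt,a[1]*kt,z)[:2].round(3),ray(S['side'],b[0]*kt,b[1]*kt,z)[:2].round(3))
E
python3 meas.py
```

```text
cup rim [0.472 0.186] [0.472 0.187]
cart A [ 0.633 -0.122] [ 0.632 -0.123]
cart B [ 0.629 -0.2  ] [ 0.631 -0.202]
well rim [0.597 0.29 ] [0.595 0.28 ]
lever tip [ 0.562 -0.02 ] [ 0.559 -0.025]
lever pivot [0.569 0.064] [0.572 0.059]
tray c1 [ 0.548 -0.047] [ 0.398 -0.056]
tray c2 [ 0.548 -0.269] [ 0.551 -0.056]
tray c3 [ 0.387 -0.264] [ 0.546 -0.264]
tray c4 [ 0.391 -0.045] [ 0.394 -0.268]
bin c1 [ 0.512 -0.337] [ 0.388 -0.362]
bin c2 [ 0.523 -0.465] [ 0.512 -0.346]
bin c3 [ 0.397 -0.479] [ 0.527 -0.464]
bin c4 [ 0.386 -0.347] [ 0.4   -0.489]
plate a [0.544 0.423] [0.44  0.444]
plate b [0.513 0.108] [0.562 0.409]
plate c [0.4   0.118] [0.505 0.107]
plate d [0.43  0.434] [0.402 0.129]
```

drive_tool([
  [[-0.01,0.012,-0.03],[0,0,0],1],
  [[-0.03,0.035,-0.01],[0,0,0],1],
  [[-0.03,0.035,-0.01],[0,0,0],1],
  [[-0.03,0.035,-0.01],[0,0,0],1],
  [[-0.03,0.035,-0.01],[0,0,0],1],
])

```text
clock: 0.65
tcp_pos: [0.3053, 0.4461, 0.3015]
tool_rot: [0.0, 0.809, 0.588, -0.0]
wrist_force: [0.7, 0.1, -0.3]
width: 0.0852
```

drive_tool([
  [[-0.03,0.035,0],[0,0,0],1],
  [[-0.03,0.035,0],[0,0,0],1],
  [[-0.03,0.035,0],[0,0,0],1],
  [[-0.03,0.035,0],[0,0,0],1],
  [[-0.03,0.035,0],[0,0,0],1],
])

```text
clock: 1.15
tcp_pos: [0.4255, 0.2496, 0.3013]
tool_rot: [-0.0, 0.809, 0.588, 0.0]
wrist_force: [0.4, 0.7, -0.2]
width: 0.0853
```

drive_tool([
  [[-0.03,0.035,0],[0,0,0],1],
  [[-0.03,0.035,0],[0,0,0],1],
  [[-0.03,0.035,0],[0,0,0],1],
  [[-0.02,0.02,0],[0,0,0],1],
  [[0,0,0],[0,0,8],1],
])

```text
clock: 1.65
tcp_pos: [0.5117, 0.103, 0.3013]
tool_rot: [0.001, 0.85, 0.527, -0.0]
wrist_force: [0.4, 0.9, -0.2]
width: 0.0854
```

drive_tool([
  [[0,0,0],[0,0,8],1],
  [[0,0,0],[0,0,8],1],
  [[0,0,0],[0,0,8],1],
  [[0,0,0],[0,0,8],1],
  [[0,0,0],[0,0,8],1],
])

```text
clock: 2.15
tcp_pos: [0.5099, 0.1083, 0.3011]
tool_rot: [0.0, 0.979, 0.206, -0.0]
wrist_force: [0.6, 0.6, 0.5]
width: 0.0854
```

drive_tool([
  [[0,0,0],[0,0,8],1],
  [[0,0,0],[0,0,8],1],
  [[0,0,0],[0,0,8],1],
  [[0,0,0],[0,0,6],1],
  [[0,0,0],[0,0,0],1],
])

```text
clock: 2.65
tcp_pos: [0.5098, 0.1084, 0.3011]
tool_rot: [0.0, 0.999, -0.052, -0.0]
wrist_force: [0.0, 0.2, 0.3]
width: 0.0853
```

```bash
python3 - <<'E'
from h import *
import pickle
s=snapshot('wrist'); pickle.dump(s,open('W1.pkl','wb'))
cv2.imwrite('pics/w1.png',cv2.resize(s['pixels'][:,:,::-1],(768,576),interpolation=cv2.INTER_CUBIC))
print((-np.array(s['R']).T@s['t']).round(3))
E
```

```text
[0.519 0.185 0.443]
```

View pics/w1.png

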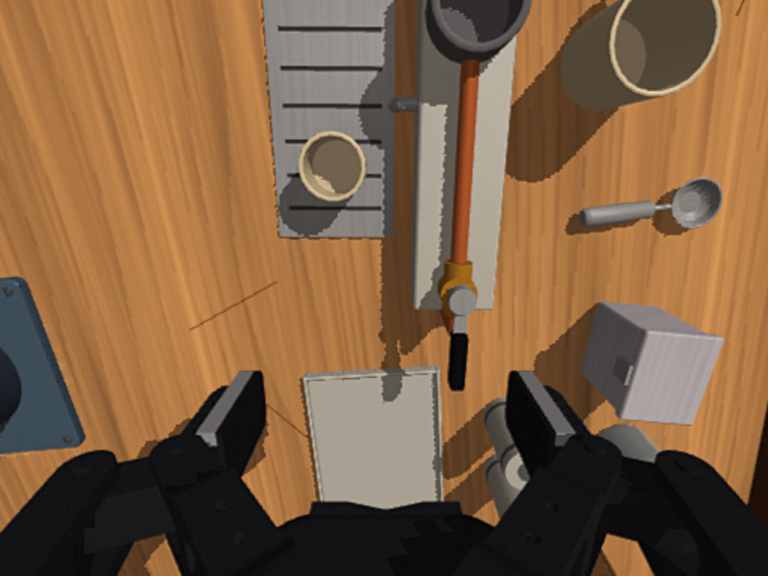

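Wrist view (768 px wide): cup rim centred at (333,165), pivot cap at (461,299), lever tip at (457,388) and block end corners at (415,308) and (492,308). The tray is below and the fingers frame the lower part.

```bash
python3 - <<'E'
from h import *
import pickle
s=pickle.load(open('W1.pkl','rb'));k=512/768
P=lambda u,v,z:ray(s,(u+.5)*k-.5,(v+.5)*k-.5,z)[:2].round(4)
for n,u,v,z in [('cup rim',332.5,165,.059),('cap',461,299,.107),('tip l',450,387,.107),('tip r',465,387,.107),('sleeve root l',453,334,.107),('root r',467,334,.107),('blk a',415,308,.055),('blk b',492,308,.055),('plate a',281,238,.004),('plate b',392,236,.004),('well l',427,8,.097),('well r',530,8,.097),('tray a',305,376,.012),('tray b',438,368,.012)]: print(n,P(u,v,z))
# lever sleeve mask
im=s['pixels'].astype(int); m=(im.max(2)<45).astype(np.uint8); m[262:]=0;m[:215]=0;m[:,:290]=0;m[:,320:]=0
ys,xs=np.nonzero(m); print(len(xs),xs.min(),xs.max(),ys.min(),ys.max())
for y in sorted(set(ys)): 
    x=xs[ys==y]
    if y%5==0: print(y,x.min(),x.max(),P(((x.min()+x.max())/2+.5)/k-.5,(y+.5)/k-.5,.107))
E
```

```text
cup rim [0.4717 0.1877]
cap [0.571  0.0681]
tip l [ 0.5569 -0.0156]
tip r [ 0.5706 -0.017 ]
sleeve root l [0.5625 0.0365]
root r [0.5747 0.0353]
blk a [0.5333 0.0453]
blk b [0.6091 0.0374]
plate a [0.3998 0.1203]
plate b [0.5175 0.1102]
well l [0.5591 0.2869]
well r [0.6324 0.2792]
tray a [ 0.4008 -0.0406]
tray b [ 0.5552 -0.0462]
401 299 311 221 259
225 301 311 [0.5678 0.0324]
230 301 311 [0.5674 0.0252]
235 300 310 [0.5657 0.0181]
240 300 310 [0.5653 0.0107]
245 300 309 [0.5643 0.0033]
250 299 309 [ 0.5632 -0.0042]
255 300 308 [ 0.5628 -0.0118]
```

drive_tool([
  [[0.022,0.034,0],[0,0,0],1],
  [[0.022,0.033,0],[0,0,0],1],
  [[0.022,0.033,0.02],[0,0,0],1],
  [[0,0,0.04],[0,0,0],1],
  [[0,0,0.04],[0,0,0],0.6],
])

```text
clock: 3.2
tcp_pos: [0.5663, 0.0004, 0.2006]
tool_rot: [0.0, 0.999, -0.051, 0.001]
wrist_force: [-0.2, 0.6, -0.1]
width: 0.0735
```

drive_tool([
  [[0,0,0.04],[0,0,0],0.4],
  [[0,0,0.04],[0,0,0],0.2],
  [[0,0,0.04],[0,0,0],0],
  [[0,0,0],[0,0,0],-0.3],
  [[0,0,0],[0,0,0],-0.6],
], newtons=20)

```text
clock: 3.7
tcp_pos: [0.5655, 0.0018, 0.0817]
tool_rot: [0.0, 0.999, -0.051, -0.0]
wrist_force: [1.2, -0.3, 0.4]
width: 0.0181
```

drive_tool([
  [[0,0,0],[0,0,0],-0.6],
  [[0,0,0],[0,0,0],-0.6],
  [[0,0,0],[0,0,0],-0.6],
])

```text
clock: 4.0
tcp_pos: [0.5666, 0.0022, 0.0829]
tool_rot: [-0.0, 0.999, -0.051, 0.001]
wrist_force: [-0.7, -0.1, 0.2]
width: 0.0172
```

```bash
cat > arc.py <<'E'
# rows (tool frame) for an arc about pivot; tool turn d deg about tool z per row
import sys
from h import *
px,py,d,n=map(float,sys.argv[1:5])
o=robot.observe();q=o['tool_rot'];R=Ro.from_quat(np.r_[q[1:],q[0]]).as_matrix();p=o['tcp_pos']
print(p.round(4),R.round(3)[:,0],o['width'],o['wrist_force'].round(1),o['joints'].round(2))
rel=R.T@(np.array([px,py,p[2]])-p); print('pivot in tool',rel.round(4))
# shift keeping pivot fixed in tool frame: s + Rz(d) rel = rel
Rd=Ro.from_rotvec([0,0,np.radians(d)]).as_matrix(); print('shift/row',(rel-Rd@rel).round(4))
E
python3 arc.py .572 .0675 8 1; python3 - <<'E'
from h import *
s=snapshot('wrist');cv2.imwrite('pics/w2.png',s['pixels'][:,:,::-1])
E
```

```text
[0.5666 0.0022 0.0829] [ 0.995 -0.103  0.003] 0.01724338170206818 [-0.7 -0.1  0.2] [-0.4   0.64  0.42  1.88 -0.39  0.7   0.15]
pivot in tool [-0.0014 -0.0655  0.    ]
shift/row [-0.0091 -0.0004  0.    ]
```

View pics/w2.png

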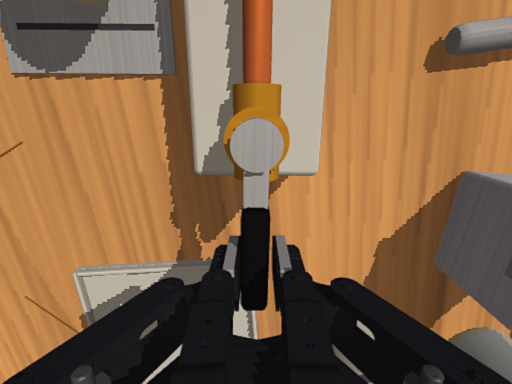

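The sleeve lies between the pads, with its black bar at (256,258) and the pivot cap at (257,143). Next is the arc clockwise.

drive_tool([
  [[-0.0091,-0.0006,0],[0,0,8],-0.6],
  [[-0.0091,-0.0006,0],[0,0,8],-0.6],
  [[-0.0091,-0.0006,0],[0,0,8],-0.6],
  [[-0.0091,-0.0006,0],[0,0,8],-0.6],
  [[-0.0091,-0.0006,0],[0,0,8],-0.6],
])

```text
clock: 4.55
tcp_pos: [0.5268, 0.0214, 0.0825]
tool_rot: [-0.001, 0.92, -0.393, 0.002]
wrist_force: [2.8, -0.2, -0.5]
width: 0.0169
```

drive_tool([
  [[-0.0091,-0.0006,0],[0,0,8],-0.6],
  [[-0.0091,-0.0006,0],[0,0,8],-0.6],
  [[-0.0091,-0.0006,0],[0,0,8],-0.6],
  [[-0.0091,-0.0006,0],[0,0,8],-0.6],
  [[-0.0091,-0.0006,0],[0,0,8],-0.6],
])

```text
clock: 5.05
tcp_pos: [0.5085, 0.062, 0.0825]
tool_rot: [-0.001, 0.73, -0.684, 0.002]
wrist_force: [2.3, -2.4, -0.7]
width: 0.017
```

drive_tool([
  [[-0.0091,-0.0006,0],[0,0,8],-0.6],
  [[-0.0045,-0.0002,0],[0,0,4],-0.6],
  [[-0.0025,0,0],[0,0,0],-0.6],
  [[0,0,0],[0,0,0],-0.6],
])

```text
clock: 5.45
tcp_pos: [0.5087, 0.0723, 0.0823]
tool_rot: [-0.001, -0.655, 0.755, -0.004]
wrist_force: [1.2, -15.9, 0.6]
width: 0.0174
```

```bash
python3 arc.py .572 .0675 8 1
```

```text
[0.5087 0.0723 0.0823] [-0.141 -0.99   0.007] 0.017443255145089077 [  1.2 -15.9   0.6] [-0.86  0.71  0.84  2.04 -0.77  0.75 -1.25]
pivot in tool [-0.0042 -0.0633  0.0003]
shift/row [-0.0089 -0.      0.    ]
```

drive_tool([
  [[0.004,0,0],[0,0,-4],-0.5],
  [[0,0,0],[0,0,0],-0.3],
  [[0,0,0],[0,0,0],-0.2],
  [[0,0,-0.04],[0,0,0],0],
  [[0,0,-0.05],[0,0,0],0.5],
])

```text
clock: 5.95
tcp_pos: [0.5055, 0.0747, 0.1712]
tool_rot: [-0.002, -0.682, 0.731, 0.001]
wrist_force: [1.1, 0.5, 0.6]
width: 0.0559
```

drive_tool([
  [[-0.05,0,-0.04],[0,0,0],1],
  [[-0.05,0,-0.04],[0,0,0],1],
  [[0,0,-0.04],[0,0,0],1],
  [[0,0,0],[0,0,0],1],
  [[0,0,0],[0,0,0],1],
])

```text
clock: 6.45
tcp_pos: [0.5124, 0.1529, 0.2742]
tool_rot: [0.001, -0.683, 0.731, 0.0]
wrist_force: [0.8, -0.5, -0.4]
width: 0.0852
```

```bash
python3 - <<'E'
from h import *
import pickle
o=robot.observe();print(o['tcp_pos'].round(4),o['tool_rot'].round(3))
s=snapshot('wrist'); pickle.dump(s,open('W3.pkl','wb'))
cv2.imwrite('pics/w3.png',cv2.resize(s['pixels'][:,:,::-1],(768,576),interpolation=cv2.INTER_CUBIC))
E
```

```text
[0.5124 0.1529 0.2742] [ 0.001 -0.683  0.731  0.   ]
```

View pics/w3.png

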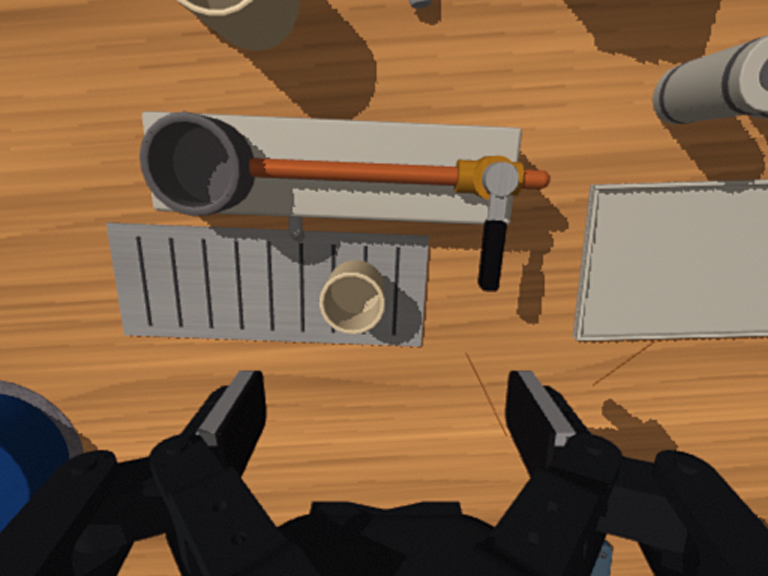

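```bash
python3 - <<'E'
from h import *
import pickle
s=pickle.load(open('W3.pkl','rb'));k=512/768
P=lambda u,v,z:ray(s,(u+.5)*k-.5,(v+.5)*k-.5,z)[:2].round(4)
for n,u,v,z in [('rimL',319,301,.059),('rimR',385,301,.059),('rimT',352,270,.059),('rimB',352,335,.059),('cap',500,180,.107),('tip',489,288,.107),('root',496,224,.107),('wellL',141,164,.097),('wellR',241,164,.097),('wellT',192,113,.097),('wellB',192,215,.097),('trayTL',592,185,.012),('trayBL',577,341,.012),('blkTR',520,128,.055),('blkTL',143,113,.055),('plTL',108,224,.004),('plTR',429,237,.004),('plBR',422,347,.004),('plBL',125,335,.004)]: print(n,P(u,v,z))
E
```

```text
rimL [0.4751 0.2158]
rimR [0.471 0.156]
rimT [0.5019 0.1832]
rimB [0.4397 0.189 ]
cap [0.573  0.0661]
tip [0.4923 0.0733]
root [0.5417 0.0685]
wellL [0.6018 0.3265]
wellR [0.5968 0.2532]
wellT [0.6333 0.2819]
wellB [0.5626 0.2969]
trayTL [ 0.5571 -0.0452]
trayBL [ 0.3969 -0.0426]
blkTR [0.6096 0.037 ]
blkTL [0.6415 0.3389]
plTL [0.5513 0.4253]
plTR [0.5168 0.109 ]
plBR [0.3973 0.1209]
plBL [0.433  0.4393]
```

drive_tool([
  [[-0.0155,0.0215,0],[0,0,0],1],
  [[-0.0155,0.0215,0.02],[0,0,0],1],
  [[0,0,0.045],[0,0,0],1],
  [[0,0,0.045],[0,0,0],1],
  [[0,0,0.045],[0,0,0],1],
], newtons=30)

```text
clock: 7.0
tcp_pos: [0.4701, 0.1856, 0.116]
tool_rot: [-0.001, -0.682, 0.731, 0.0]
wrist_force: [0.6, 1.8, 0.5]
width: 0.0852
```

drive_tool([
  [[0,0,0.045],[0,0,0],1],
  [[0,0,0.04],[0,0,0],1],
  [[0,0,0.019],[0,0,0],1],
  [[0,0,0],[0,0,0],0.6],
  [[0,0,0],[0,0,0],0.2],
])

```text
clock: 7.5
tcp_pos: [0.4712, 0.1853, 0.0146]
tool_rot: [-0.001, -0.682, 0.731, 0.0]
wrist_force: [-2.9, -0.9, 11.5]
width: 0.0592
```

drive_tool([
  [[0,0,0],[0,0,0],0],
  [[0,0,0],[0,0,0],-0.2],
  [[0,0,0],[0,0,0],-0.2],
])

```text
clock: 7.8
tcp_pos: [0.4719, 0.1864, 0.0155]
tool_rot: [0.001, -0.683, 0.731, -0.0]
wrist_force: [-0.1, -0.1, -2.1]
width: 0.0586
```

drive_tool([
  [[0,0,-0.02],[0,0,0],-0.2],
  [[0,0,-0.04],[0,0,0],-0.2],
  [[0,0,-0.05],[0,0,0],-0.2],
  [[0.01,0,-0.05],[0,0,0],-0.2],
  [[0.031,-0.003,0],[0,0,0],-0.2],
])

```text
clock: 8.3
tcp_pos: [0.4752, 0.1487, 0.1789]
tool_rot: [0.005, -0.685, 0.729, -0.001]
wrist_force: [0.6, -0.1, -1.5]
width: 0.0582
```

drive_tool([
  [[0.045,-0.003,0],[0,0,0],-0.2],
  [[0.045,-0.003,0],[0,0,0],-0.2],
  [[0.045,-0.003,0],[0,0,0],-0.2],
  [[0.045,-0.003,0],[0,0,0],-0.2],
  [[0.045,-0.003,0],[0,0,0],-0.2],
])

```text
clock: 8.8
tcp_pos: [0.471, -0.0818, 0.1742]
tool_rot: [0.001, -0.683, 0.731, -0.0]
wrist_force: [2.1, 0.6, -1.8]
width: 0.059
```

drive_tool([
  [[0.045,-0.003,0],[0,0,0],-0.2],
  [[0.03,-0.002,0],[0,0,0],-0.2],
  [[0,0,0.04],[0,0,0],-0.2],
  [[0,0,0.04],[0,0,0],-0.2],
  [[0,0,0.04],[0,0,0],-0.2],
])

```text
clock: 9.3
tcp_pos: [0.4715, -0.1557, 0.0529]
tool_rot: [0.001, -0.682, 0.731, -0.0]
wrist_force: [1.1, 0.4, -2.5]
width: 0.059
```

drive_tool([
  [[0,0,0.025],[0,0,0],-0.2],
  [[0,0,0.01],[0,0,0],-0.2],
  [[0,0,0.003],[0,0,0],-0.2],
  [[0,0,0.001],[0,0,0],-0.2],
])

```text
clock: 9.7
tcp_pos: [0.472, -0.1559, 0.0157]
tool_rot: [0.0, -0.683, 0.731, -0.001]
wrist_force: [-0.5, -0.8, -0.6]
width: 0.0588
```

drive_tool([
  [[0,0,0],[0,0,0],0.6],
  [[0,0,0],[0,0,0],1],
  [[0,0,0],[0,0,0],1],
  [[0,0,-0.04],[0,0,0],1],
  [[0,0,-0.05],[0,0,0],1],
])

```text
clock: 10.2
tcp_pos: [0.4699, -0.1552, 0.105]
tool_rot: [-0.001, -0.682, 0.731, 0.001]
wrist_force: [1.7, 0.1, 1.3]
width: 0.0855
```

drive_tool([
  [[0,0,-0.05],[0,0,0],1],
  [[0,0,-0.05],[0,0,-8.5],1],
  [[0,0,-0.05],[0,0,-8.5],1],
  [[0,0,-0.05],[0,0,-8.5],1],
  [[0,0,0],[0,0,-8.5],1],
])

```text
clock: 10.7
tcp_pos: [0.4742, -0.1574, 0.311]
tool_rot: [-0.002, 0.868, -0.497, 0.005]
wrist_force: [0.2, 0.1, -1.6]
width: 0.0854
```

drive_tool([
  [[0,0,0],[0,0,-8.5],1],
  [[0,0,0],[0,0,-8.5],1],
  [[0,0,0],[0,0,-8.5],1],
  [[0,0,0],[0,0,-8.5],1],
  [[0,0,0],[0,0,-8.5],1],
])

```text
clock: 11.2
tcp_pos: [0.4709, -0.1556, 0.3051]
tool_rot: [-0.0, 0.989, -0.149, 0.0]
wrist_force: [-0.3, -1.0, 0.2]
width: 0.0856
```

drive_tool([
  [[0,0,0],[0,0,-8.5],1],
  [[0.03,0,0],[0,0,0],1],
  [[0.03,0,0],[0,0,0],1],
  [[0,0,0],[0,0,0],1],
])

```text
clock: 11.6
tcp_pos: [0.5331, -0.1647, 0.3048]
tool_rot: [0.001, 0.997, -0.077, 0.001]
wrist_force: [0.5, -0.0, -0.6]
width: 0.0855
```

```bash
python3 - <<'E'
from h import *
import pickle
o=robot.observe();print(o['tcp_pos'].round(4),o['tool_rot'].round(3),o['joints'].round(2))
s=snapshot('wrist'); pickle.dump(s,open('W4.pkl','wb'))
cv2.imwrite('pics/w4.png',cv2.resize(s['pixels'][:,:,::-1],(768,576),interpolation=cv2.INTER_CUBIC))
S=pickle.load(open('S0.pkl','rb'));kt=512/780
for p in [(370,160),(411,167),(405,194),(362,189)]: print('caddy',ray(S['top'],p[0]*kt,p[1]*kt,.096)[:2].round(3))
print('jar',ray(S['top'],456*kt,176*kt,.095)[:2].round(3))
E
```

```text
[ 0.5331 -0.1647  0.3048] [ 0.001  0.997 -0.077  0.001] [-0.37  0.37  0.78  1.74 -0.28  1.15  0.33]
caddy [ 0.806 -0.002]
caddy [ 0.791 -0.09 ]
caddy [ 0.732 -0.077]
caddy [0.742 0.015]
jar [ 0.771 -0.186]
```

View pics/w4.png

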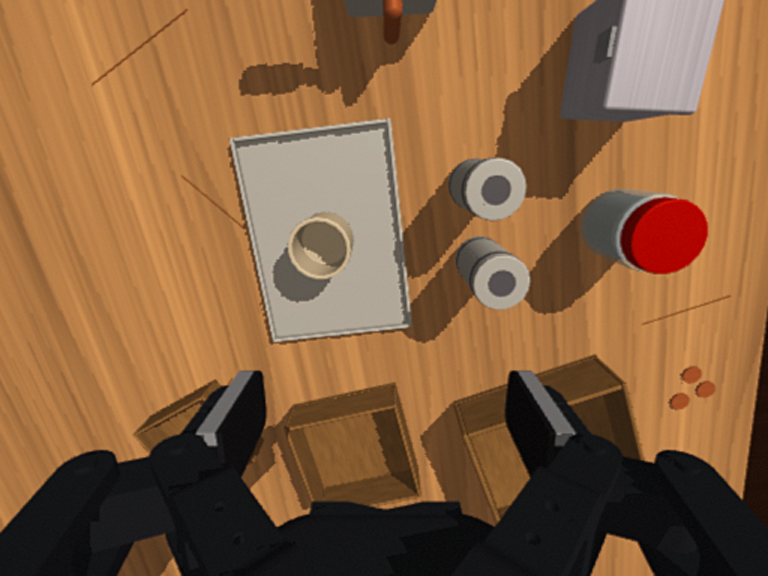

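The cup stands upright in the tray (rim centre (320,246)). The cartridge tops are centred at (496,188) and (500,281), and the jaws along x clear the caddy and jar.

```bash
python3 - <<'E'
from h import *
import pickle
s=pickle.load(open('W4.pkl','rb'));k=512/768
P=lambda u,v,z:ray(s,(u+.5)*k-.5,(v+.5)*k-.5,z)[:2].round(4)
for n,u,v,z in [('A',495.5,188.5,.1),('B',500.5,281,.1),('A cap',496,189,.1),('B cap',502,283,.1),('AL',465,188,.1),('AR',526,188,.1),('cup',320,246,.059),('bin',285,408,.05),('bin',392,385,.05),('bin',419,495,.05),('tray',232,139,.012),('tray',388,120,.012),('tray',409,326,.012),('tray',274,342,.012)]: print(n,P(u,v,z))
q=robot.observe()['tool_rot'];R=Ro.from_quat(np.r_[q[1:],q[0]]).as_matrix();p=robot.observe()['tcp_pos']
for u,v in[(495.5,188.5),(500.5,281)]: print('shift',(R.T@(np.r_[P(u,v,.1),.052]-p)).round(4))
E
```

```text
A [ 0.631  -0.1223]
B [ 0.6296 -0.2009]
A cap [ 0.6314 -0.1227]
B cap [ 0.6308 -0.2029]
AL [ 0.6067 -0.1181]
AR [ 0.6555 -0.1257]
cup [ 0.4734 -0.1537]
bin [ 0.3975 -0.326 ]
bin [ 0.5179 -0.3158]
bin [ 0.5277 -0.4664]
tray [ 0.4006 -0.0441]
tray [ 0.5544 -0.0506]
tray [ 0.5453 -0.2664]
tray [ 0.3905 -0.2622]
shift [ 0.0921 -0.058   0.2525]
shift [0.1029 0.0199 0.2526]
```

drive_tool([
  [[0.031,-0.02,0],[0,0,0],1],
  [[0.031,-0.02,0],[0,0,0],1],
  [[0.03,-0.018,0.02],[0,0,0],1],
  [[0,0,0.04],[0,0,0],1],
  [[0,0,0.04],[0,0,0],1],
], newtons=40)

```text
clock: 12.15
tcp_pos: [0.6305, -0.1213, 0.2043]
tool_rot: [0.0, 0.997, -0.077, 0.001]
wrist_force: [0.3, -1.5, -0.2]
width: 0.0855
```

drive_tool([
  [[0,0,0.04],[0,0,0],1],
  [[0,0,0.04],[0,0,0],1],
  [[0,0,0.04],[0,0,0],1],
  [[0,0,0.032],[0,0,0],1],
  [[0,0,0],[0,0,0],0.6],
])

```text
clock: 12.65
tcp_pos: [0.6262, -0.1209, 0.0492]
tool_rot: [-0.0, 0.997, -0.078, -0.004]
wrist_force: [-0.7, 0.4, 1.1]
width: 0.0729
```

drive_tool([
  [[0,0,0],[0,0,0],0.2],
  [[0,0,0],[0,0,0],0],
  [[0,0,0],[0,0,0],-0.2],
  [[0,0,0],[0,0,0],-0.4],
  [[0,0,0],[0,0,0],-0.4],
])

```text
clock: 13.15
tcp_pos: [0.6313, -0.1224, 0.0553]
tool_rot: [0.0, 0.997, -0.078, 0.001]
wrist_force: [-3.1, -0.3, 8.3]
width: 0.0492
```

drive_tool([
  [[0,0,-0.02],[0,0,0],-0.4],
  [[0,0,-0.02],[0,0,0],-0.4],
  [[0,0,-0.01],[0,0,0],-0.4],
  [[0,0,0],[0,0,0],-0.4],
  [[0,0,0],[0,0,0],-0.4],
])

```text
clock: 13.65
tcp_pos: [0.63, -0.1214, 0.1024]
tool_rot: [-0.0, 0.997, -0.078, -0.0]
wrist_force: [-0.4, 0.1, -5.6]
width: 0.0492
```

```bash
cat > weigh.py <<'E'
from h import *
F=[];J=[];T=[]
for i in range(16):
    o=robot.observe();F.append(o['wrist_force']);J.append(o['joint_torque']);T.append(o['torque']); s=snapshot('top')
F=np.array(F);J=np.array(J);print('n',len(np.unique(F[:,2])),'F',F.mean(0).round(3),'sd',F.std(0).round(3),'J',J.mean(0).round(3),J.std(0).round(3))
o=robot.observe();print(o['clock'],o['tcp_pos'].round(4),o['tool_rot'].round(3),o['width'])
E
python3 weigh.py
```

```text
n 16 F [-0.186 -0.083 -4.873] sd [0.384 0.625 0.557] J [-1.0000e-03 -6.0945e+01  1.3517e+01 -2.1093e+01  1.6000e-02 -3.0000e-03
 -0.0000e+00] [0.036 0.428 0.144 0.189 0.004 0.019 0.002]
14.45 [ 0.6304 -0.1218  0.1029] [ 0.     0.997 -0.078  0.   ] 0.04891850877680825
```

drive_tool([
  [[0,0,-0.03],[0,0,0],-0.4],
  [[0,0,-0.045],[0,0,0],-0.4],
  [[0,0,-0.045],[0,0,0],-0.4],
  [[0,0,-0.035],[0,0,0],-0.4],
  [[-0.012,-0.042,0],[0,0,0],-0.4],
])

```text
clock: 14.95
tcp_pos: [0.6275, -0.0879, 0.2648]
tool_rot: [0.003, 0.996, -0.083, 0.006]
wrist_force: [1.9, -1.5, -5.0]
width: 0.049
```

drive_tool([
  [[-0.012,-0.042,0],[0,0,0],-0.4],
  [[-0.012,-0.042,0],[0,0,0],-0.4],
  [[-0.012,-0.042,0],[0,0,0],-0.4],
  [[-0.012,-0.042,0],[0,0,0],-0.4],
  [[-0.012,-0.042,0],[0,0,0],-0.4],
])

```text
clock: 15.45
tcp_pos: [0.5977, 0.1399, 0.258]
tool_rot: [-0.0, 0.997, -0.078, 0.0]
wrist_force: [0.7, -0.6, -3.7]
width: 0.0492
```

drive_tool([
  [[-0.012,-0.042,0],[0,0,0],-0.4],
  [[-0.01,-0.042,0],[0,0,0],-0.4],
  [[0,0,0],[0,0,0],-0.4],
  [[0,0,0],[0,0,0],-0.4],
])

```text
clock: 15.85
tcp_pos: [0.589, 0.2262, 0.2575]
tool_rot: [0.0, 0.997, -0.076, -0.0]
wrist_force: [-0.5, -1.7, -5.5]
width: 0.0491
```

```bash
python3 - <<'E'
from h import *
import pickle
o=robot.observe();print(o['tcp_pos'].round(4),o['tool_rot'].round(3),o['width'],o['wrist_force'])
s=snapshot('wrist'); pickle.dump(s,open('W5.pkl','wb'));save(s,'w5')
E
```

```text
[0.589  0.2262 0.2575] [ 0.     0.997 -0.076 -0.   ] 0.049096257562292835 [-0.53442477 -1.70935803 -5.47721974]
```

View pics/w5.png

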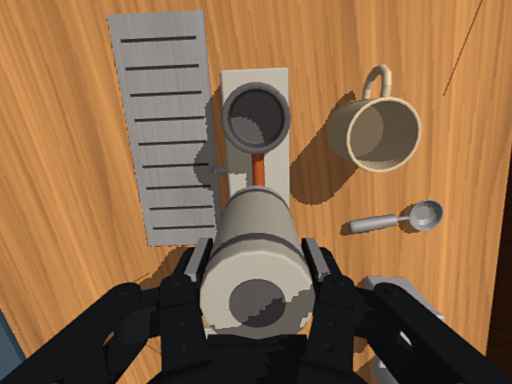

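The housing rim runs from (221..291, 82..154), centred near (256,118). The cartridge is held straight, with its top disc centred at about (258,297).

```bash
python3 - <<'E'
from h import *
import pickle
s=pickle.load(open('W5.pkl','rb'));P=lambda u,v,z:ray(s,u,v,z)[:2].round(4)
for n,u,v,z in [('L',221,118,.097),('R',291,118,.097),('T',256,82,.097),('B',256,154,.097),('inner',256,117,.097),('cart cap',257,303,.3025),('cart disc',257,297,.3025)]: print(n,P(u,v,z))
im=s['pixels'].astype(int); g=im.max(2); sat=im.max(2)-im.min(2)
m=((g<105)&(sat<25)).astype(np.uint8); m[158:]=0;m[:,:218]=0;m[:,295:]=0;m[:76]=0
m=cv2.morphologyEx(m,cv2.MORPH_OPEN,np.ones((5,5)))
c=max(cv2.findContours(m,cv2.RETR_EXTERNAL,cv2.CHAIN_APPROX_NONE)[0],key=cv2.contourArea)
e=cv2.fitEllipse(c);print(e,P(*e[0],.097),cv2.boundingRect(c))
p=np.array([.589,.2262,.2575]);q=robot.observe()['tool_rot'];R=Ro.from_quat(np.r_[q[1:],q[0]]).as_matrix()
print((R.T@(np.r_[P(256,118,.097),.115]-p)).round(4))
E
```

```text
L [0.5627 0.2983]
R [0.6355 0.2872]
T [0.6045 0.3275]
B [0.5933 0.2553]
inner [0.5993 0.2938]
cart cap [0.5901 0.2255]
cart disc [0.5905 0.2284]
((255.02700805664062, 117.957275390625), (67.97762298583984, 69.2783432006836), 7.386684417724609) [0.5981 0.293 ] (222, 83, 68, 72)
[-0.0004 -0.0675  0.1424]
```

drive_tool([
  [[0,-0.033,0],[0,0,0],-0.4],
  [[-0.001,-0.0335,0],[0,0,0],-0.4],
  [[0,0,0.04],[0,0,0],-0.4],
  [[0,0,0.04],[0,0,0],-0.4],
  [[0,0,0],[0,0,0],-0.4],
])

```text
clock: 16.4
tcp_pos: [0.5953, 0.2874, 0.1723]
tool_rot: [0.003, 0.997, -0.079, -0.005]
wrist_force: [-1.6, -0.4, -4.9]
width: 0.0491
```

drive_tool([
  [[0,0,0.02],[0,0,0],-0.4],
  [[0,0,0.01],[0,0,0],-0.4],
  [[0,0,0.01],[0,0,0],-0.4],
  [[0,0,0.01],[0,0,0],-0.4],
  [[0,0,0],[0,0,0],-0.4],
])

```text
clock: 16.9
tcp_pos: [0.5982, 0.2902, 0.1269]
tool_rot: [0.0, 0.997, -0.078, -0.001]
wrist_force: [-0.5, -0.1, -4.4]
width: 0.049
```

drive_tool([
  [[0,0,0.006],[0,0,0],-0.4],
  [[0,0,0.003],[0,0,0],-0.4],
  [[0,0,0.002],[0,0,0],-0.4],
  [[0,0,0.001],[0,0,0],-0.4],
  [[0,0,0],[0,0,0],-0.4],
])

```text
clock: 17.4
tcp_pos: [0.5989, 0.2906, 0.1158]
tool_rot: [-0.0, 0.997, -0.078, 0.0]
wrist_force: [0.9, 0.4, -4.1]
width: 0.0489
```

drive_tool([
  [[0,0,0.001],[0,0,0],-0.4],
  [[0,0,0.001],[0,0,0],-0.4],
  [[0,0,0],[0,0,0],-0.4],
])

```text
clock: 17.7
tcp_pos: [0.5992, 0.2907, 0.1154]
tool_rot: [-0.001, 0.997, -0.078, 0.0]
wrist_force: [-3.8, -1.2, 6.1]
width: 0.0492
```

drive_tool([
  [[0,0,0],[0,0,0],0],
  [[0,0,0],[0,0,0],0.3],
  [[0,0,0],[0,0,0],0.6],
  [[0,0,-0.02],[0,0,0],0.8],
  [[0,0,-0.04],[0,0,0],1],
])

```text
clock: 18.2
tcp_pos: [0.597, 0.29, 0.1717]
tool_rot: [0.002, 0.997, -0.078, -0.002]
wrist_force: [0.4, 0.4, 0.5]
width: 0.0855
```

drive_tool([
  [[0,0,-0.045],[0,0,0],1],
  [[0,0,-0.045],[0,0,0],1],
  [[0.009,0.04,0],[0,0,0],1],
  [[0.009,0.04,0],[0,0,0],1],
  [[0,0,0],[0,0,0],1],
])

```text
clock: 18.7
tcp_pos: [0.6058, 0.2005, 0.2653]
tool_rot: [0.001, 0.997, -0.083, 0.001]
wrist_force: [-0.3, -0.4, -0.0]
width: 0.085
```

```bash
python3 - <<'E'
from h import *
import pickle
o=robot.observe();print(o['tcp_pos'].round(4),o['tool_rot'].round(3),o['wrist_force'].round(1))
s=snapshot('wrist'); pickle.dump(s,open('W6.pkl','wb'));t=snapshot('side')
cv2.imwrite('pics/w6.png',np.hstack([s['pixels'][:,:,::-1][:,130:400],t['pixels'][:,:,::-1][40:424,130:430]]))
E
```

```text
[0.6058 0.2005 0.2653] [ 0.001  0.997 -0.083  0.001] [-0.3 -0.4 -0. ]Traceback (most recent call last):
  File "<stdin>", line 5, in <module>
    return _nx.concatenate(arrs, 1, dtype=dtype, casting=casting)
           ~~~~~~~~~~~~~~~^^^^^^^^^^^^^^^^^^^^^^^^^^^^^^^^^^^^^^^
ValueError: all the input array dimensions except for the concatenation axis must match exactly, but along dimension 0, the array at index 0 has size 384 and the array at index 1 has size 344
```

```bash
python3 - <<'E'
from h import *
import pickle
s=pickle.load(open('W6.pkl','rb'));t=snapshot('side')
cv2.imwrite('pics/w6.png',np.hstack([s['pixels'][:,:,::-1][:,130:400],t['pixels'][:,:,::-1][:,130:512]]))
E
```

```text
(no output)
```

View pics/w6.png

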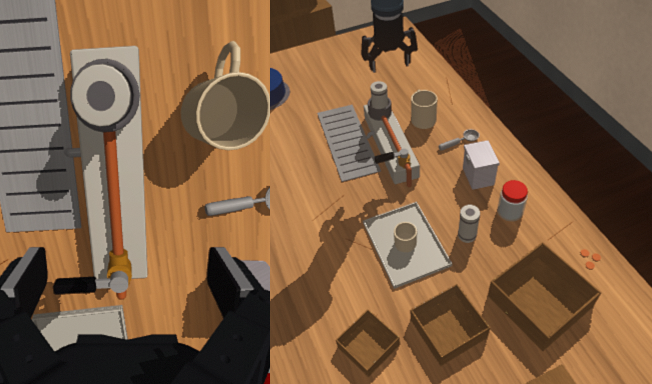

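The cartridge stands upright in the housing (disc at (101,95)), the lever is still across the pipe at (90,286), the cup is upright in the tray, and cartridge B is where it was. Next is B.

drive_tool([
  [[0.0096,0.0438,0],[0,0,0],1],
  [[0.0096,0.0438,0],[0,0,0],1],
  [[0.0096,0.0438,0],[0,0,0],1],
  [[0.0096,0.0438,0],[0,0,0],1],
  [[0.0096,0.0438,0],[0,0,0],1],
])

```text
clock: 19.35
tcp_pos: [0.6182, -0.0149, 0.2636]
tool_rot: [-0.0, 0.997, -0.076, 0.0]
wrist_force: [1.3, 0.3, -0.3]
width: 0.0853
```

drive_tool([
  [[0.0096,0.0438,0],[0,0,0],1],
  [[0.0096,0.0438,0],[0,0,0],1],
  [[0.0096,0.0438,0],[0,0,0],1],
  [[0.0096,0.0438,0],[0,0,0],1],
  [[0,0,0],[0,0,0],1],
])

```text
clock: 19.85
tcp_pos: [0.6273, -0.2016, 0.2641]
tool_rot: [0.003, 0.997, -0.082, 0.0]
wrist_force: [-0.8, -0.6, 0.5]
width: 0.0853
```

drive_tool([
  [[0,0,0],[0,0,0],1],
  [[0,0,0],[0,0,0],1],
])

```text
clock: 20.05
tcp_pos: [0.6294, -0.1914, 0.2633]
tool_rot: [-0.001, 0.997, -0.076, -0.0]
wrist_force: [0.4, 1.0, -0.1]
width: 0.0854
```

```bash
python3 - <<'E'
from h import *
o=robot.observe();q=o['tool_rot'];R=Ro.from_quat(np.r_[q[1:],q[0]]).as_matrix()
print(o['tcp_pos'].round(4),(R.T@(np.array([.630,-.202,.055])-o['tcp_pos'])).round(4))
E
```

```text
[ 0.6294 -0.1914  0.2633] [0.0023 0.0107 0.2082]
```

drive_tool([
  [[0.002,0.0105,0],[0,0,0],1],
  [[0,0,0.04],[0,0,0],1],
  [[0,0,0.04],[0,0,0],1],
  [[0,0,0.04],[0,0,0],1],
  [[0,0,0.04],[0,0,0],1],
])

```text
clock: 20.55
tcp_pos: [0.6293, -0.2038, 0.1024]
tool_rot: [-0.0, 0.997, -0.077, 0.0]
wrist_force: [1.2, 0.9, 1.3]
width: 0.0854
```

drive_tool([
  [[0,0,0.035],[0,0,0],1],
  [[0,0,0.013],[0,0,0],1],
  [[0,0,0],[0,0,0],0.6],
  [[0,0,0],[0,0,0],0.2],
  [[0,0,0],[0,0,0],0],
])

```text
clock: 21.05
tcp_pos: [0.6304, -0.2055, 0.0582]
tool_rot: [0.0, 0.997, -0.078, 0.002]
wrist_force: [0.7, -0.1, 0.1]
width: 0.0487
```

drive_tool([
  [[0,0,0],[0,0,0],-0.2],
  [[0,0,0],[0,0,0],-0.4],
  [[0,0,0],[0,0,0],-0.4],
  [[0,0,-0.02],[0,0,0],-0.4],
  [[0,0,-0.03],[0,0,0],-0.4],
])

```text
clock: 21.55
tcp_pos: [0.6276, -0.204, 0.1053]
tool_rot: [-0.0, 0.997, -0.078, -0.002]
wrist_force: [0.5, -0.3, -2.3]
width: 0.0488
```

drive_tool([
  [[0,0,-0.04],[0,0,0],-0.4],
  [[0,0,-0.04],[0,0,0],-0.4],
  [[0,0,0],[0,0,0],-0.4],
  [[0,0,0],[0,0,0],-0.4],
  [[0,0,0],[0,0,0],-0.4],
])

```text
clock: 22.05
tcp_pos: [0.628, -0.204, 0.1845]
tool_rot: [-0.001, 0.997, -0.078, -0.001]
wrist_force: [-0.7, 0.8, -3.7]
width: 0.049
```

```bash
python3 weigh.py
```

```text
n 16 F [-0.278  0.069 -2.912] sd [0.503 0.561 0.476] J [ 3.0000e-03 -5.8969e+01  1.3333e+01 -2.3760e+01  9.0000e-03  8.0000e-03
  0.0000e+00] [0.053 0.484 0.154 0.196 0.003 0.014 0.   ]
22.85 [ 0.6289 -0.2048  0.1858] [ 0.     0.997 -0.078  0.   ] 0.04877005873689692
```

B reads 2.9 N against A's 4.9 N, so A, now in the housing, is the fresh one. B goes to the middle box.

drive_tool([
  [[-0.0232,0.038,0],[0,0,0],-0.4],
  [[-0.0232,0.038,0],[0,0,0],-0.4],
  [[-0.0232,0.038,0],[0,0,0],-0.4],
  [[-0.0232,0.038,0],[0,0,0],-0.4],
  [[-0.0232,0.038,0],[0,0,0],-0.4],
])

```text
clock: 23.35
tcp_pos: [0.4836, -0.3758, 0.1861]
tool_rot: [0.0, 0.997, -0.078, 0.0]
wrist_force: [0.3, 0.0, -2.3]
width: 0.049
```

drive_tool([
  [[-0.0232,0.038,0],[0,0,0],-0.4],
  [[0,0,0],[0,0,0],-0.4],
  [[0,0,0],[0,0,0],-0.4],
  [[0,0,0],[0,0,0],-0.4],
])

```text
clock: 23.75
tcp_pos: [0.457, -0.4075, 0.1857]
tool_rot: [-0.0, 0.997, -0.077, 0.0]
wrist_force: [-0.2, 0.4, -2.4]
width: 0.0484
```

```bash
python3 - <<'E'
from h import *
o=robot.observe();print(o['tcp_pos'].round(4),o['tool_rot'].round(3))
t=snapshot('top');s=snapshot('side');
cv2.imwrite('pics/w7.png',np.hstack([cv2.resize(t['pixels'][110:320,220:480,::-1],None,fx=1.5,fy=1.5),cv2.resize(s['pixels'][174:384,150:410,::-1],None,fx=1.5,fy=1.5)]))
E
```

```text
[ 0.457  -0.4075  0.1857] [-0.     0.997 -0.077  0.   ]
```

View pics/w7.png

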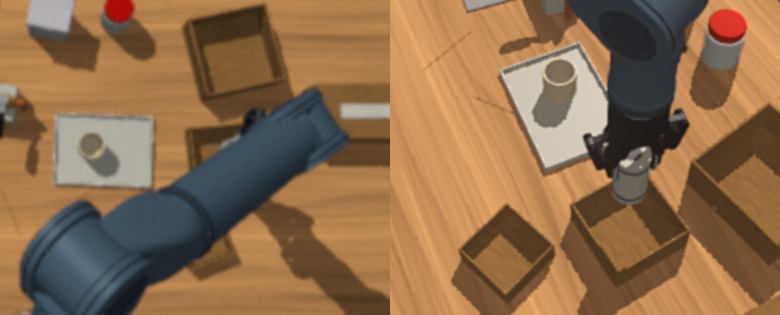

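The cartridge is above the middle box (side view, (630,180)). The cup is upright in the tray but looks shifted towards its left part, so I'll check it after the release.

drive_tool([
  [[0,0,0.03],[0,0,0],-0.4],
  [[0,0,0.03],[0,0,0],-0.4],
  [[0,0,0.03],[0,0,0],-0.4],
  [[0,0,0.02],[0,0,0],-0.4],
  [[0,0,0.008],[0,0,0],-0.4],
])

```text
clock: 24.35
tcp_pos: [0.456, -0.4063, 0.0655]
tool_rot: [-0.001, 0.997, -0.077, -0.001]
wrist_force: [-0.3, 0.8, -2.5]
width: 0.0485
```

drive_tool([
  [[0,0,0],[0,0,0],-0.4],
  [[0,0,0],[0,0,0],0.1],
  [[0,0,0],[0,0,0],0.5],
  [[0,0,0],[0,0,0],0.6],
  [[0,0,-0.03],[0,0,0],0.6],
])

```text
clock: 24.85
tcp_pos: [0.4548, -0.4068, 0.0961]
tool_rot: [-0.001, 0.997, -0.078, -0.002]
wrist_force: [0.5, 0.4, 0.6]
width: 0.0687
```

drive_tool([
  [[0,0,-0.045],[0,0,0],1],
  [[0,0,-0.045],[0,0,0],1],
  [[0,0,-0.045],[0,0,0],1],
  [[0,0,-0.045],[0,0,0],1],
  [[0,0,0],[0,0,0],1],
])

```text
clock: 25.35
tcp_pos: [0.4581, -0.4118, 0.2854]
tool_rot: [0.003, 0.997, -0.078, 0.005]
wrist_force: [0.0, -0.0, -0.6]
width: 0.0856
```

```bash
python3 - <<'E'
from h import *
import pickle
o=robot.observe();print(o['tcp_pos'].round(4),o['tool_rot'].round(3),o['wrist_force'].round(1))
w=snapshot('wrist');t=snapshot('top');s=snapshot('side');pickle.dump((w,t,s),open('W8.pkl','wb'))
cv2.imwrite('pics/w8.png',np.hstack([w['pixels'][:,100:480,::-1],s['pixels'][:,130:512,::-1]]))
E
```

```text
[ 0.4581 -0.4118  0.2854] [ 0.003  0.997 -0.078  0.005] [ 0.  -0.  -0.6]
```

View pics/w8.png

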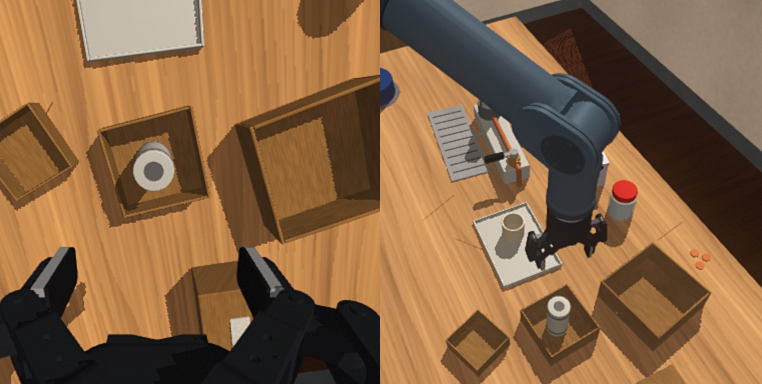

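Cartridge B stands in the middle box (wrist view (153,170)). The cup is upright in the tray (side view (513,221)).

```bash
python3 - <<'E'
from h import *
import pickle
w,t,s=pickle.load(open('W8.pkl','rb'))
print('cup now',ray(s,263,221,.059).round(3),'earlier',ray(s,265,230,.059).round(3))
im=t['pixels'].astype(int)
print('cup top view',ray(t,220+92/1.5,110+147/1.5,.059).round(3))
E
```

```text
cup now [ 0.481 -0.125  0.059] earlier [ 0.473 -0.153  0.059]
cup top view [ 0.473 -0.127  0.059]
```

drive_tool([
  [[-0.0024,-0.0443,0],[0,0,0],1],
  [[-0.0024,-0.0443,0],[0,0,0],1],
  [[-0.0024,-0.0443,0],[0,0,0],1],
  [[-0.0024,-0.0443,0],[0,0,0],1],
  [[-0.0024,-0.0443,0],[0,0,0],1],
])

```text
clock: 26.0
tcp_pos: [0.4776, -0.1856, 0.2765]
tool_rot: [-0.0, 0.997, -0.078, -0.001]
wrist_force: [0.1, 0.3, -0.4]
width: 0.0855
```

drive_tool([
  [[-0.0024,-0.0443,0],[0,0,0],1],
  [[-0.0024,-0.0443,0],[0,0,0],1],
  [[-0.0024,-0.0443,0],[0,0,0],1],
  [[-0.0024,-0.0443,0],[0,0,0],1],
  [[-0.0024,-0.0443,0],[0,0,0],1],
])

```text
clock: 26.5
tcp_pos: [0.4999, 0.0348, 0.2767]
tool_rot: [0.0, 0.997, -0.078, -0.001]
wrist_force: [0.6, -1.0, 0.4]
width: 0.0855
```

drive_tool([
  [[-0.0024,-0.0443,0],[0,0,0],1],
  [[0,0,0],[0,0,8.5],1],
  [[0,0,0],[0,0,8.5],1],
  [[0,0,0],[0,0,8.5],1],
  [[0,0,0],[0,0,8.5],1],
])

```text
clock: 27.0
tcp_pos: [0.5045, 0.0771, 0.2765]
tool_rot: [0.001, 0.93, -0.369, -0.001]
wrist_force: [0.5, 0.0, -0.7]
width: 0.0852
```

drive_tool([
  [[0,0,0],[0,0,8.5],1],
  [[0,0,0],[0,0,8.5],1],
  [[0,0,0],[0,0,8.5],1],
  [[0,0,0],[0,0,8.5],1],
  [[0,0,0],[0,0,8.5],1],
])

```text
clock: 27.5
tcp_pos: [0.5045, 0.077, 0.2766]
tool_rot: [0.001, 0.733, -0.681, -0.0]
wrist_force: [0.3, 1.5, 0.7]
width: 0.0855
```

drive_tool([
  [[0,0,0],[0,0,8.5],1],
  [[0,0,0],[0,0,2],1],
  [[0,0,0],[0,0,0],1],
  [[0,0,0],[0,0,0],1],
])

```text
clock: 27.9
tcp_pos: [0.5052, 0.077, 0.2774]
tool_rot: [-0.0, -0.671, 0.742, 0.0]
wrist_force: [0.4, -0.5, 0.4]
width: 0.0857
```

```bash
python3 - <<'E'
from h import *
o=robot.observe();q=o['tool_rot'];R=Ro.from_quat(np.r_[q[1:],q[0]]).as_matrix()
print(o['tcp_pos'].round(4),o['joints'].round(2),R[:,0].round(3),np.degrees(np.arctan2(R[1,0],R[0,0])),(R.T@(np.array([.5074,.0738,.082])-o['tcp_pos'])).round(4))
E
```

```text
[0.5052 0.077  0.2774] [-1.03  0.37  1.01  1.89 -0.36  1.08 -1.55] [-0.1   -0.995  0.   ] -95.76167529379262 [ 0.0029 -0.0027  0.1954]
```

drive_tool([
  [[0.003,-0.0025,0.04],[0,0,0],0.6],
  [[0,0,0.045],[0,0,0],0.4],
  [[0,0,0.045],[0,0,0],0.2],
  [[0,0,0.045],[0,0,0],0],
  [[0,0,0.02],[0,0,0],0],
], newtons=20)

```text
clock: 28.4
tcp_pos: [0.5052, 0.0736, 0.0792]
tool_rot: [-0.002, -0.67, 0.742, 0.001]
wrist_force: [-0.2, -0.4, 0.7]
width: 0.043
```

drive_tool([
  [[0,0,0],[0,0,0],-0.3],
  [[0,0,0],[0,0,0],-0.6],
  [[0,0,0],[0,0,0],-0.6],
  [[0,0,0],[0,0,0],-0.6],
])

```text
clock: 28.8
tcp_pos: [0.5078, 0.0723, 0.0839]
tool_rot: [-0.0, -0.669, 0.743, -0.001]
wrist_force: [-1.5, -5.2, -4.9]
width: 0.0174
```

```bash
python3 arc.py .5725 .067 -8 1; python3 - <<'E'
from h import *
s=snapshot('wrist');cv2.imwrite('pics/w9.png',s['pixels'][:,:,::-1])
E
```

```text
[0.5078 0.0723 0.0839] [-0.104 -0.995  0.001] 0.017408703855507534 [-1.5 -5.2 -4.9] [-0.79  0.65  0.74  2.03 -0.68  0.71 -1.29]
pivot in tool [-0.0015 -0.0649  0.0001]
shift/row [ 0.009  -0.0008  0.    ]
```

View pics/w9.png

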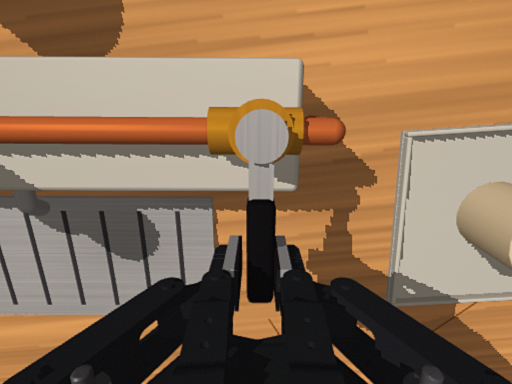

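The sleeve (black bar at (260,250)) is between the pads and square to the pipe. Opening it with the reverse arc.

drive_tool([
  [[0.0091,-0.0006,0],[0,0,-8],-0.6],
  [[0.0091,-0.0006,0],[0,0,-8],-0.6],
  [[0.0091,-0.0006,0],[0,0,-8],-0.6],
  [[0.0091,-0.0006,0],[0,0,-8],-0.6],
  [[0.0091,-0.0006,0],[0,0,-8],-0.6],
])

```text
clock: 29.35
tcp_pos: [0.5184, 0.0311, 0.0843]
tool_rot: [-0.001, 0.885, -0.466, -0.0]
wrist_force: [-3.4, 0.7, -0.2]
width: 0.0171
```

drive_tool([
  [[0.0091,-0.0006,0],[0,0,-8],-0.6],
  [[0.0091,-0.0006,0],[0,0,-8],-0.6],
  [[0.0091,-0.0006,0],[0,0,-8],-0.6],
  [[0.0091,-0.0006,0],[0,0,-8],-0.6],
  [[0.0091,-0.0006,0],[0,0,-8],-0.6],
])

```text
clock: 29.85
tcp_pos: [0.5546, 0.0035, 0.0843]
tool_rot: [0.0, 0.991, -0.136, 0.0]
wrist_force: [-1.9, -0.0, -1.0]
width: 0.0166
```

drive_tool([
  [[0.0091,-0.0006,0],[0,0,-8],-0.6],
  [[0.0045,-0.0002,0],[0,0,-4],-0.6],
  [[0.0025,0,0],[0,0,0],-0.6],
  [[0,0,0],[0,0,0],-0.6],
  [[0,0,0],[0,0,0],-0.6],
])

```text
clock: 30.35
tcp_pos: [0.5675, 0.0011, 0.084]
tool_rot: [0.0, 0.999, -0.034, -0.003]
wrist_force: [-10.4, -1.6, 7.0]
width: 0.0171
```

```bash
python3 arc.py .5725 .067 -8 1
```

```text
[0.5675 0.0011 0.084 ] [ 0.998 -0.069 -0.005] 0.017051045167862298 [-10.4  -1.6   7. ] [-0.31  0.62  0.31  1.87 -0.28  0.7   0.09]
pivot in tool [ 0.0004 -0.0661 -0.    ]
shift/row [ 0.0092 -0.0006 -0.    ]
```

drive_tool([
  [[0.003,0,0],[0,0,0],-0.6],
  [[0,0,0],[0,0,0],-0.6],
  [[0,0,0],[0,0,0],-0.6],
])

```text
clock: 30.65
tcp_pos: [0.5677, 0.001, 0.0837]
tool_rot: [-0.0, 0.999, -0.034, -0.006]
wrist_force: [-17.3, 0.5, 13.6]
width: 0.0172
```

drive_tool([
  [[-0.0055,0,0],[0,0,0],-0.5],
  [[0,0,0],[0,0,2],-0.3],
  [[0,0,0],[0,0,0],0],
  [[0,0,-0.03],[0,0,0],0.3],
  [[0,0,-0.05],[0,0,0],0.5],
])

```text
clock: 31.15
tcp_pos: [0.5663, 0.0018, 0.1617]
tool_rot: [0.001, 0.999, -0.051, -0.002]
wrist_force: [1.2, 0.6, 0.6]
width: 0.0637
```

drive_tool([
  [[0,0,-0.05],[0,0,0],1],
  [[0,0,-0.05],[0,0,0],1],
  [[0,0,-0.05],[0,0,0],1],
  [[0,0,0],[0,0,0],1],
  [[0,0,0],[0,0,0],1],
])

```text
clock: 31.65
tcp_pos: [0.569, 0.0017, 0.3144]
tool_rot: [-0.0, 0.999, -0.052, 0.002]
wrist_force: [-0.8, -0.3, -0.7]
width: 0.0857
```

```bash
python3 - <<'E'
from h import *
import pickle
o=robot.observe();print(o['clock'],o['tcp_pos'].round(4))
w=snapshot('wrist');s=snapshot('side');pickle.dump((w,s),open('W10.pkl','wb'))
cv2.imwrite('pics/w10.png',np.hstack([w['pixels'][:,100:480,::-1],s['pixels'][:,130:512,::-1]]))
E
```

```text
31.65 [0.569  0.0017 0.3144]
```

View pics/w10.png

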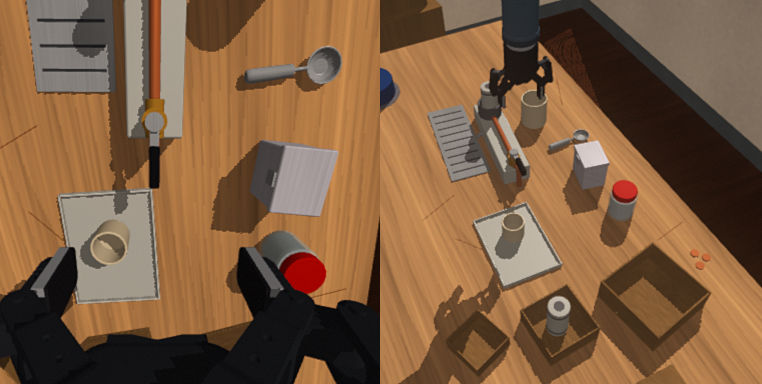

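The lever is back in line with the pipe (sleeve at (154,168)). The cup is upright in the tray, one cartridge is in the housing, the other is in the middle box, and the bystanders look unmoved. I'll do one numeric lever check and then hand in.

```bash
python3 - <<'E'
from h import *
import pickle
w,s=pickle.load(open('W10.pkl','rb'))
im=w['pixels'].astype(int); m=(im.max(2)<50); m[195:]=0;m[:135]=0;m[:,:235]=0;m[:,275:]=0
ys,xs=np.nonzero(m);Y=[y for y in range(ys.min()+3,ys.max()-5)]
P=np.array([ray(w,(xs[ys==y].min()+xs[ys==y].max())/2,y,.107)[:2] for y in Y])
c=np.polyfit(P[:,1],P[:,0],1);a=np.degrees(np.arctan(c[0]))
pp=[ray(w,*p,.075)[:2] for p in((256,10),(254,95))];d=pp[0]-pp[1]
print('sleeve yaw',a.round(2),'pipe yaw',np.degrees(np.arctan2(d[0],d[1])).round(2))
if abs(a-6)<2.5: print(robot.sign_off())
E
```

```text
sleeve yaw 5.8 pipe yaw 7.52
the job is handed in; nothing more can be done
None
```

The job is done and handed in at about 32 s on the robot's clock, in the order asked.

- **Lever shut:** I turned it against its shut stop, where the wrist force reached about 16 N, and a picture showed it across the pipe.
- **Cup:** Only one cup was on the drip plate. I stood it upright on the kettle tray. It was later knocked about 3 cm while the robot was elsewhere, but it is still upright and well inside the tray.
- **Cartridges:** I weighed both in the gripper: 4.9 N for the fresh one and 2.9 N for the spent one. The fresh one stands upright in the housing, lowered until it touched the floor. The spent one stands in the middle-sized box.
- **Water on:** I turned the lever against its open stop, where the wrist force reached about 17 N.

**Last checks:** The final pictures show the cup and both cartridges in place and the bystanders apparently unmoved. The lever measured 5.8° of yaw. The station's own yaw is about 6.0°, so the lever is fully open. A rough reading of the pipe gave 7.5°, which disagrees by under 2° and came from only two hand-picked pixels.

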